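Lock the tube rack's hold-down bar on the shaker with its spring clip

ROBOT

A 7-joint arm with a two-finger parallel gripper is mounted at the origin on the work surface. World frame = base frame: x ahead of the robot, y to its left, z up, the work surface at z = 0. Lengths are in m, angles in rad, forces in N, time in s.
With the tool pointing down it reaches from about 0.425 to 0.975 m from the base axis. Payload 16.7 kg.
Tool frame: the origin (TCP) lies on the centre line of the jaws, within the pads' length; the fingertips stand 22 mm ahead of it and the grasp point (between the pads) lies 3 mm ahead of it; z points along the fingers, y is the line along which they close (so a half turn about z gives the same grasp; the last joint's range is limited). The gripper opens to 85 mm and grips with 20 to 120 N. Pads are 22 mm wide; open, the fingers measure 114 mm over their backs; the gripper's body (76 mm by 85 mm) begins 54 mm behind the grasp point. The pads swing forward as they close: fully open they stand 13 mm farther back than shut.
Start: joints at [-1.252, 0.426, 0.074, 1.606, -0.034, 1.111, -0.067], TCP at [0.304, 0.602, 0.253] pointing down, gripper open.
Joint ranges: [-2.85, 2.85], [-0.5, 2.14], [-1.23, 1.37], [0.21, 2.46], [-1.02, 4.16], [0.16, 2.05], [-2.73, 2.73]. Speed limits (rad/s): [1.89, 1.89, 2.39, 2.39, 3.01, 3.01, 3.01].

INTERFACE

Orientations are given as a 3x3 rotation matrix whose columns are the frame's x, y, z axes.
In Python, from station import ctrl gives the robot as it stands. The module is installed in compiled form; this text tells all that it offers.
- The arm moves only by the tool drive_tool, never from a script. Its argument "commands" is a list of rows, each an object with "fingers": the gripper's target within -1 to 1 (shut at 1, half-way at 0, fully open at -1); "delta_pos": the shift along the world's x, y, z in m, a list of three; "turn": the turn about the world's z in rad. A call has 1 to 12 rows; each row shifts and turns the commanded pose from where the row before left it; what a row does not reach is not made up. A row lasts 1/8 s, in which the tool goes at most 62.5 mm and 10.7 degrees, less where a joint would pass 70% of its speed; a pose out of reach is approached as far as the arm can. A call with a gripper value outside its range is refused whole. The fingers move at their own pace and stop on an object; "newtons" is the grip in N (left out, the last holds). Time passes only in rows, so rows that do not move let the fingers close. It gives the time, the measured TCP pose, the force, the opening and the grip force at its end, in the units of the state.
- ctrl.get_state(): the state, without advancing time (a new reading comes with each control period).
- ctrl.camera(name): name is "side" or "top" or "wrist"; returns a dict with "img" (480x640x3 uint8, red, green, blue), "fx", "fy", "cx", "cy" (pixels), "rvec" (rotation vector, rad) and "tvec" (3), from world to camera coordinates, as OpenCV has them. Camera axes: x right, y down, z forward; pixel columns grow to the right and rows downward; lengths in m; the calibration is good to about 2 mm. A picture is of the moment at which its call begins. There is no depth.
- ctrl.job_done(): hands the job in; it is judged then, once.
Trained networks look in a picture, given as the dict that the camera call returned (one of the last four; its "shot" number tells which), for a name from the list of things; names that differ only in an ending like _2 or _b are one class to them, and where a whole thing is asked for, a point or a joint stands for the part that bears it (a point fixed in the world has none). Each returns a list of dicts, best first, with "confidence" (0 to 1); they miss things now and then, are a little off and sometimes report something else, mostly with a low value. They report only what shows in the picture. A call takes as long as a camera call.
- ctrl.boxes_of(query, picture): "extent" ([centre column, centre row, width, height] in pixels, round what is visible of it).
- ctrl.landmark_of(query, picture): "location" ([column, row] in pixels: a listed point, or the origin of a listed thing).
The state is a dict: "t": time; "joints": joint angles; "joint_vel": joint speeds; "tau": joint torques, N m; "eef_pos": TCP position; "eef_rot": TCP orientation; "wrist_force": force on the tool from outside, world axes, zero at the start; "ft_torque": the same for the moment, N m; "finger_gap": opening from 0.0 (shut) to 1.0 (fully open); "grasp_force": force on a finger pad.
Only numpy, scipy, OpenCV 4.12 (cv2) and the standard library are available. Lean on these libraries where they do the work, as an engineer would, in place of code of your own. Each camera call takes 0.05 s, during which the arm holds its last target. There are 200 camera calls.

TASK

Lock the tube rack on the shaker for its run: swing the raised hold-down bar down over its stud, then take the large hairpin spring clip from the bench, slide its straight leg through the cross hole of the stud on top of the bar and push the clip sideways until its curved leg snaps over the stud and it is fully home. Push by feel and never force the clip against the stud (20 N bends it); let go of it and leave the other things on the bench as they are.

Things in the scene. Friction and masses are not known exactly. Their poses are not given: they have to be found in the camera images.
- shaker: white bench shaker, fixed: housing 205 x 300 x 70 mm (its x, y, z), panel on its front (-x); origin under its centre on the bench. On it rides the aluminium platform (205 x 310 mm, top 86 mm above the bench) with a white tube rack (84 x 270 mm, top 150 mm up; capped tubes to 198 mm up, all over 65 mm to either side of the bar's centre line), bar and stud
- stud: upright steel lock stud near the platform's front edge: 18 mm shank, top 172 mm above the bench, on a 26 mm pillar whose shoulder (152 mm up) carries the lowered bar. Axes parallel to the shaker's; origin on its axis, 86 mm above the bench. The drive is off: a push of 1 to 2 N along the shaker's y slides platform, stud and bar along the 35 mm stroke, in which they stand anywhere, up to the end stop, where they stand firm
- stud_hole (a point): centre of the stud's cross hole, 160.7 mm above the bench. The hole, 7.5 mm high and wide, goes right through the shank along the shaker's y; either end may be used. The lowered bar's top is 157.5 mm above the bench, so the wire of a clip lying on the bar (axis 160.0 mm up) is level with the hole; up to 161.9 mm fits
- bar (a joint): angle of the hold-down bar (rad): 0 down over the rack with its fork round the stud (a hard stop), growing as its front end swings up and back; starts raised by 0.5 to 1.0. The stiff hinge holds it where it is left; about 3 N on the front end moves it
- bar_hinge (a point): the bar's hinge axis behind the rack, 155 mm above the bench, parallel to the shaker's y. The bar is flat steel 5 mm thick, 30 mm wide, running from the hinge to the front (-x of the shaker when down); its fork, 46 mm wide with a 21 mm slot, ends 175 mm from the hinge; the stud stands 159 mm from it
- bar_press (a point): a point on the upper face and centre line of the bar, 128 mm from the hinge axis and 31 mm short of the stud, free for pressing the bar down; moves with the bar. Its z points out of the upper face, its x along the bar to the hinge
- clip: large R-shaped hairpin spring clip of 5 mm round steel wire, 106 mm long, 45 g, flat on the bench. Origin below the axis of its straight leg, on the underside, level with the loop's middle; x along the straight leg to its tip, y towards the curved leg, z up. The curved leg bows round the seat, narrows to a throat 9 mm beyond it and flares out to its tip (x 79, y 18 mm); it may pass on either side of the stud
- clip_tip (a point): free, rounded end of the straight leg, 88.7 mm from the clip's origin. It enters the hole first; about 20 mm before home the flare meets the shank, then (once the platform stands at its stop) the push rises to 7 to 14 N, highest 15 to 10 mm before home, and falls as the throat snaps over
- clip_seat (a point): point of the straight leg's axis, 52 mm from the clip's origin along its x, that lies at the hole's centre when the clip is home. After the snap the clip may stop short of home and must be pushed on; the bow comes up against the shank at home and it goes no farther
- clip_loop (a point): middle of the clip's closed, rigid loop (the place to grip), at half the wire's height, 2.5 mm above the bench. The loop is 23 mm wide across (clip y) with straight, parallel sides 12 mm long, and ends 18 mm behind this point
- small_clip: a smaller clip of the same shape, 3 mm wire, 57 mm long: too small for the stud, a bystander. Lies among the clip and the spanner, any of the three in any of three places
- spanner: open-ended spanner, 105 mm long, a bystander
- dish_a: culture dish, 90 mm in diameter, 16 mm high, a bystander
- dish_b: another such dish, a bystander
- dish_stack: stack of three such dishes, 48 mm high, a bystander
- media_bottle: clear bottle with a blue cap, 86 mm in diameter, 160 mm high, a bystander
- gas_burner: gas burner on a blue cartridge, 90 mm in diameter, 172 mm high, a bystander

How it is judged:
On the way:
1. the hold-down bar lies down over the stud (value of joint bar below 0.03 rad and distance between clip_seat and stud_hole above 0.03 m), for 0.2 s.
At the end, for the whole second after the job is handed in: the bar lies down (within 0.03 rad of its stop) and the clip is home on the stud above it: its seat point within 4 mm of the centre of the cross hole, its straight leg within 0.15 rad of the hole's axis, at rest and let go (value of joint bar below 0.03 rad and distance between clip_seat and stud_hole below 0.004 m and angle between the x axis of clip and the y axis of stud, either way round below 0.15 rad and linear speed of clip below 0.01 m/s); the robot touches nothing.
It fails at once if the clip is forced against the stud with more than 20 N (contact force between clip and stud above 20 N).
It fails at once if a bystander is shifted by more than 30 mm (distance of any of small_clip, spanner, dish_stack, dish_a, dish_b, media_bottle, gas_burner from where it was at the start of the episode above 0.03 m).
It also fails if it takes over 67 s, if anything falls off the work surface, if the arm or the gripper's body presses on something with over 40 N, if the wrist force passes 120 N, or if a joint passes its speed limit or range.

## Working session

There is one attempt and no reset: what is moved stays moved. The work goes in short steps, Python scripts to look and compute and a tool call to move; the robot and the scene stay as the last step left them, time stands still between calls to the robot, and variables do not carry over. Pictures are saved under pics/ and viewed, at most 10 in all, crops included, and the job is handed in when it is done.

Besides the shell and the picture viewer there is one more tool, called after "Request:" in YAML: its name, and indented under it one key for each argument. drive_tool: Moves the arm, as the interface text tells. Its arguments: {"type":"object","properties":{"commands":{"type":"array"},"newtons":{"type":"number"}},"required":["commands"]}

```bash
mkdir -p pics
cat > h.py <<'E'
import numpy as np, cv2
from station import ctrl
def ray(p,uv):
    R=cv2.Rodrigues(np.array(p["rvec"],float))[0]; t=np.array(p["tvec"],float).ravel()
    d=R.T@np.array([(uv[0]-p["cx"])/p["fx"],(uv[1]-p["cy"])/p["fy"],1.]); return -R.T@t,d
def atz(p,uv,z):
    o,d=ray(p,uv); return o+d*(z-o[2])/d[2]
def tri(obs):
    A=0;b=0
    for p,uv in obs:
        o,d=ray(p,uv); d=d/np.linalg.norm(d); M=np.eye(3)-np.outer(d,d); A=A+M; b=b+M@o
    return np.linalg.solve(A,b)
def proj(p,X):
    return cv2.projectPoints(np.array(X,float).reshape(-1,3),np.array(p["rvec"],float),np.array(p["tvec"],float),np.array([[p["fx"],0,p["cx"]],[0,p["fy"],p["cy"]],[0,0,1.]]),None)[0].reshape(-1,2)
def save(p,n): cv2.imwrite(f"pics/{n}.png",p["img"][:,:,::-1])
def lm(q,p,n=2): return [(round(r["confidence"],2),np.round(r["location"],1)) for r in ctrl.landmark_of(q,p)[:n]]
E
python3 - <<'E'
from h import *
np.set_printoptions(precision=4,suppress=True)
Z=dict(stud_hole=.1607,bar_hinge=.155,bar_press=.2,clip=0,clip_tip=.0025,clip_seat=.0025,clip_loop=.0025,small_clip=0,spanner=0,shaker=0,stud=.086,dish_a=.008,dish_stack=.024,media_bottle=0,gas_burner=0)
for n in ["top","side"]:
    p=ctrl.camera(n); save(p,n+"0"); print(n,"cam",ray(p,(0,0))[0])
    for q in Z:
        print(q,[(c,uv,atz(p,uv,Z[q])[:2]) for c,uv in lm(q,p)])
E
```

```text
top cam [0.3856 0.0029 1.4517]
stud_hole [(0.64, array([292.1, 240.5]), array([0.52  , 0.1075]))]
bar_hinge [(0.55, array([291.5, 184.1]), array([0.6898, 0.1108]))]
bar_press [(0.72, array([285.1, 200.1]), array([0.6326, 0.1252]))]
clip [(0.62, array([448.4, 262.7]), array([ 0.4632, -0.3927])), (0.46, array([455. , 288.3]), array([ 0.3796, -0.4121]))]
clip_tip [(0.61, array([458.8, 292.1]), array([ 0.3673, -0.4234]))]
clip_seat [(0.67, array([450. , 280.1]), array([ 0.4063, -0.3958]))]
clip_loop [(0.49, array([453. , 268.1]), array([ 0.4454, -0.4066]))]
small_clip [(0.49, array([452.7, 265.4]), array([ 0.4543, -0.4065])), (0.43, array([418.5, 261.5]), array([ 0.4671, -0.295 ]))]
spanner [(0.79, array([433. , 226.2]), array([ 0.5839, -0.345 ]))]
shaker [(0.86, array([292. , 216.4]), array([0.6172, 0.1213]))]
stud [(0.59, array([291.9, 238.8]), array([0.5331, 0.1142]))]
dish_a [(0.97, array([370.6, 294.9]), array([ 0.3583, -0.1362])), (0.79, array([477.2, 226.2]), array([ 0.5826, -0.4878]))]
dish_stack [(0.91, array([213.4, 306.1]), array([0.3226, 0.3701]))]
media_bottle [(0.78, array(
[... 903 characters left out ...]
861]))]
spanner [(0.82, array([417. , 326.4]), array([ 0.5788, -0.3308])), (0.42, array([333.7, 193.1]), array([0.8455, 0.2836]))]
shaker [(0.91, array([317.8, 241.5]), array([0.6154, 0.1214])), (0.41, array([252.2, 197.2]), array([0.6025, 0.4652]))]
stud [(0.63, array([302.9, 237. ]), array([0.5287, 0.0967]))]
dish_a [(0.64, array([316.3, 325.2]), array([ 0.3677, -0.1418])), (0.57, array([467.1, 359.9]), array([ 0.5829, -0.4944]))]
dish_stack [(0.95, array([198.5, 246.3]), array([0.2965, 0.3399]))]
media_bottle [(0.69, array([231.8, 223.1]), array([0.459 , 0.3912])), (0.65, array([463.5, 359.6]), array([ 0.5826, -0.4852]))]
gas_burner [(0.59, array([252.8, 196.4]), array([0.6072, 0.4677]))]
```

View pics/top0.png

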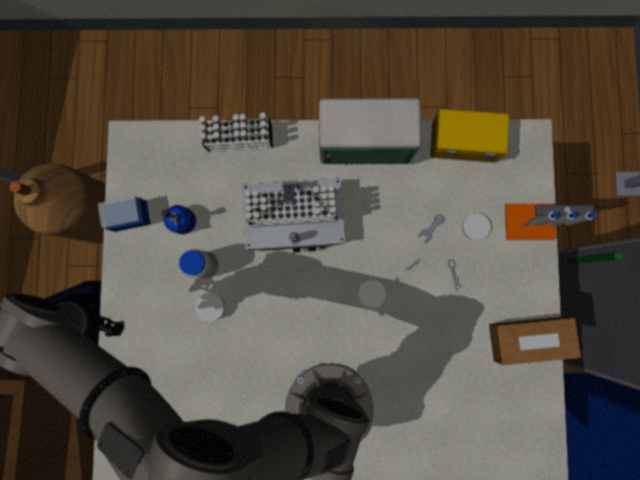

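View pics/side0.png

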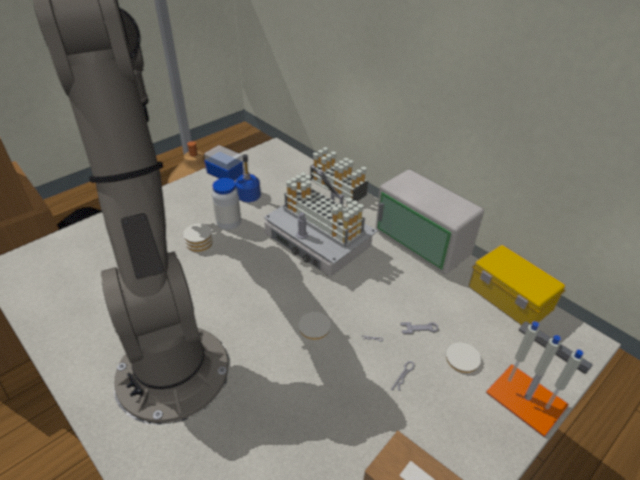

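The top view shows the shaker at about px (292,216), with the bar raised over the rack. The clip's loop is at (453,264) and its tip at (459,290). The small clip is at (412,265) and the spanner at (432,228). In the side view the clip lies from (409,366) to (391,388). I'll move up and over to the front of the shaker.

Request:
drive_tool:
  commands:
    - {"fingers":1,"delta_pos":[0.0,-0.02,0.055],"turn":0}
    - {"fingers":1,"delta_pos":[0.02,-0.045,0.03],"turn":0}
    - {"fingers":1,"delta_pos":[0.025,-0.05,0.015],"turn":0}
    - {"fingers":1,"delta_pos":[0.025,-0.055,0.01],"turn":0}
    - {"fingers":1,"delta_pos":[0.025,-0.055,0],"turn":0}
    - {"fingers":1,"delta_pos":[0.025,-0.055,0],"turn":0}
    - {"fingers":1,"delta_pos":[0.025,-0.055,0],"turn":0}
    - {"fingers":1,"delta_pos":[0.025,-0.055,0],"turn":0}
    - {"fingers":1,"delta_pos":[0.02,-0.055,0],"turn":0}
    - {"fingers":1,"delta_pos":[0.01,-0.045,0],"turn":0}
    - {"fingers":1,"delta_pos":[0,0,0],"turn":0}

```text
t: 2.98
eef_pos: [0.505, 0.1087, 0.3637]
eef_rot: [[-0.89, 0.456, 0.001], [0.456, 0.89, -0.0], [-0.001, 0.0, -1.0]]
wrist_force: [-0.6, 0.4, 0.4]
finger_gap: -0.0
grasp_force: 0.0
```

Run:
```python
from h import *
np.set_printoptions(precision=4,suppress=True)
s=ctrl.get_state(); print(s["t"],s["eef_pos"],s["eef_rot"],s["joints"])
Z=dict(stud_hole=.1607,bar_hinge=.155,bar_press=.23,shaker=0,stud=.086)
P={n:ctrl.camera(n) for n in ["wrist","top","side"]}
save(P["wrist"],"w1"); print(ray(P["wrist"],(320,240)))
for q in Z:
    o=[]
    for n,p in P.items():
        r=lm(q,p,1)
        if r: o.append((p,r[0][1])); print(q,n,r,atz(p,r[0][1],Z[q]))
    if len(o)>1: print(q,"tri",tri(o))
```

```text
2.975 [0.505  0.1087 0.3637] [[-0.89    0.456   0.0007]
 [ 0.456   0.89   -0.0001]
 [-0.0006  0.0003 -1.    ]] [-0.7148  0.0685  0.4039  1.8313 -0.0281  1.2467  0.7944]
(array([0.444 , 0.1392, 0.4844]), array([ 0.2394, -0.1274, -0.9625]))
stud_hole top [(0.57, array([448.3, 263.8]))] [ 0.4514 -0.3485  0.1607]
stud_hole side [(0.69, array([301.2, 218.8]))] [0.5235 0.0976 0.1607]
stud_hole tri [ 0.3635 -0.2172  0.4629]
bar_hinge wrist [(0.33, array([  2.4, 321.2]))] [ 0.4544 -0.2335  0.155 ]
bar_hinge top [(0.44, array([290.1, 184.8]))] [0.6877 0.115  0.155 ]
bar_hinge side [(0.62, array([301.4, 218.4]))] [0.5299 0.104  0.155 ]
bar_hinge tri [0.5132 0.0373 0.3246]
bar_press top [(0.55, array([285.9, 197.2]))] [0.6349 0.1201 0.23  ]
bar_press side [(0.51, array([325. , 177.1]))] [0.6576 0.1379 0.23  ]
bar_press tri [0.6327 0.1161 0.2519]
shaker wrist [(0.84, array([363.9, 258.2]))] [0.6173 0.1186 0.    ]
shaker top [(0.72, array([292.5, 216.1]))] [0.6182 0.1197 0.    ]
shaker side [(0.55, array([318.3, 243.5]))] [0.6099 0.1129 0.    ]
shaker tri [ 0.619   0.1198 -0.0089]
stud wrist [(0.63, array([331.3, 228.5]))] [0.5369 0.1043 0.086 ]
stud side [(0.72, array([304.3, 234.7]))] [0.5391 0.102  0.086 ]
stud tri [0.5385 0.1035 0.0848]
```

View pics/w1.png

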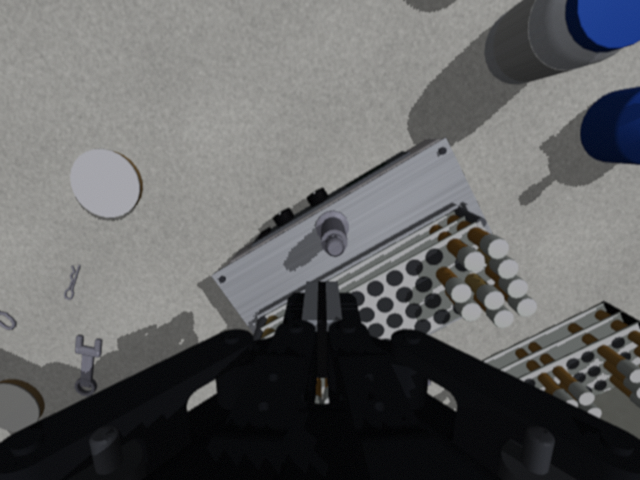

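The wrist view shows the stud upright at about (333,235), and the platform's front corners near (218,278) and (443,146). The bar is up behind the gripper.

Run:
```python
from h import *
np.set_printoptions(precision=4,suppress=True)
p=ctrl.camera("wrist")
a=atz(p,(212,276),.086);b=atz(p,(445,141),.086);print(a,b,b-a,np.linalg.norm(b-a)," yaw",np.arctan2(-(b-a)[0],(b-a)[1]))
print("stud top",atz(p,(335,242),.172),"base",atz(p,(331,226),.086))
```

```text
[ 0.524  -0.0447  0.086 ] [0.5043 0.2606 0.086 ] [-0.0197  0.3053 -0.    ] 0.3059498512104642  yaw 0.06439680550318552
stud top [0.5288 0.113  0.172 ] base [0.5331 0.1093 0.086 ]
```

Request:
drive_tool:
  commands:
    - {"fingers":1,"delta_pos":[0.042,0.002,0],"turn":0.16}
    - {"fingers":1,"delta_pos":[0.042,0.002,0],"turn":0.16}
    - {"fingers":1,"delta_pos":[0.041,0.003,0],"turn":0.16}
    - {"fingers":1,"delta_pos":[0,0,-0.03],"turn":0}
    - {"fingers":1,"delta_pos":[0,0,-0.03],"turn":0}
    - {"fingers":1,"delta_pos":[-0.008,0,-0.015],"turn":0}
    - {"fingers":1,"delta_pos":[-0.015,0,-0.02],"turn":0}
    - {"fingers":1,"delta_pos":[0,0,0],"turn":0}

```text
t: 4.92
eef_pos: [0.6051, 0.1196, 0.2679]
eef_rot: [[-1.0, -0.013, -0.002], [-0.013, 1.0, -0.0], [0.002, -0.0, -1.0]]
wrist_force: [0.7, 0.6, 0.4]
finger_gap: -0.002
grasp_force: 0.0
```

Run:
```python
from h import *
p=ctrl.camera("side");save(p,"s2")
q=p["img"][140:270,250:400,::-1]; cv2.imwrite("pics/s2c.png",cv2.resize(q,None,fx=5,fy=4.6,interpolation=cv2.INTER_CUBIC))
print(ctrl.get_state()["eef_pos"])
```

```text
[0.60619933 0.11961829 0.26899443]
```

View pics/s2c.png

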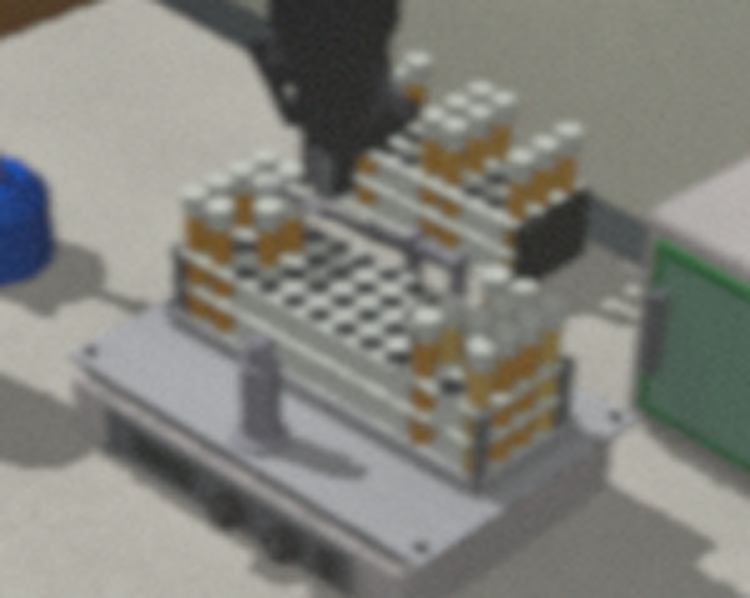

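The finger is just over the bar, seen as the thin dark line from (440,250) to (290,190) in the crop. I'll carry on down along the arc.

Request:
drive_tool:
  commands:
    - {"fingers":1,"delta_pos":[-0.009,0,-0.012],"turn":0}
    - {"fingers":1,"delta_pos":[-0.009,0,-0.014],"turn":0}
    - {"fingers":1,"delta_pos":[-0.008,0,-0.015],"turn":0}
    - {"fingers":1,"delta_pos":[-0.007,0,-0.015],"turn":0}
    - {"fingers":1,"delta_pos":[-0.006,0,-0.012],"turn":0}
    - {"fingers":1,"delta_pos":[-0.003,0,-0.01],"turn":0}

```text
t: 5.72
eef_pos: [0.564, 0.1195, 0.1895]
eef_rot: [[-1.0, -0.012, -0.0], [-0.012, 1.0, -0.0], [0.0, -0.0, -1.0]]
wrist_force: [0.3, -0.4, 0.6]
finger_gap: -0.002
grasp_force: 0.4
```

Request:
drive_tool:
  commands:
    - {"fingers":1,"delta_pos":[0,0,-0.005],"turn":0}
    - {"fingers":1,"delta_pos":[0,0,-0.004],"turn":0}
    - {"fingers":1,"delta_pos":[0,0,-0.002],"turn":0}

```text
t: 6.1
eef_pos: [0.5646, 0.1194, 0.1793]
eef_rot: [[-1.0, -0.012, 0.0], [-0.012, 1.0, -0.0], [-0.0, -0.0, -1.0]]
wrist_force: [-5.3, -0.2, 17.6]
finger_gap: -0.0
grasp_force: 9.1
```

Request:
drive_tool:
  commands:
    - {"fingers":1,"delta_pos":[0,0,0.055],"turn":0}
    - {"fingers":1,"delta_pos":[-0.03,0,0.05],"turn":0}
    - {"fingers":1,"delta_pos":[-0.03,-0.02,0.05],"turn":0}
    - {"fingers":0,"delta_pos":[-0.02,-0.02,0.03],"turn":0}
    - {"fingers":0,"delta_pos":[0,0,0],"turn":0}

```text
t: 6.72
eef_pos: [0.4844, 0.0782, 0.3671]
eef_rot: [[-1.0, -0.011, 0.004], [-0.011, 1.0, 0.003], [-0.004, 0.003, -1.0]]
wrist_force: [1.0, -0.1, -0.9]
finger_gap: 0.418
grasp_force: 0.0
```

Run:
```python
from h import *
np.set_printoptions(precision=4,suppress=True)
p=ctrl.camera("wrist");save(p,"w3")
s=ctrl.get_state(); print(s["eef_pos"],s["joints"])
for q,z in dict(stud_hole=.1607,bar_hinge=.155,bar_press=.1575,stud=.086).items(): print(q,[(c,uv,atz(p,uv,z)) for c,uv in lm(q,p)])
```

```text
[0.4845 0.0792 0.3656] [-0.6814  0.014   0.3979  1.8784 -0.0069  1.2473  1.301 ]
stud_hole [(0.64, array([353.6, 264.3]), array([0.5333, 0.11  , 0.1607]))]
bar_hinge [(0.97, array([354.1, 398. ]), array([0.6925, 0.1166, 0.155 ]))]
bar_press [(0.91, array([348.6, 293.8]), array([0.5659, 0.1064, 0.1575]))]
stud [(0.81, array([344. , 247.4]), array([0.5392, 0.1056, 0.086 ])), (0.66, array([ 50.6, 177.7]), array([ 0.4611, -0.2236,  0.086 ]))]
```

View pics/w3.png

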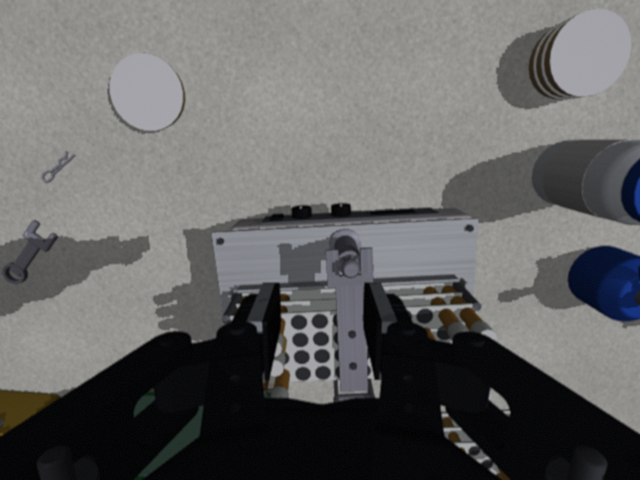

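The bar is down, with its fork round the stud at (347,262). Next I'll go to the clip.

Request:
drive_tool:
  commands:
    - {"fingers":0,"delta_pos":[0,-0.055,0],"turn":0.06}
    - {"fingers":0,"delta_pos":[-0.005,-0.06,0],"turn":0.06}
    - {"fingers":0,"delta_pos":[-0.005,-0.06,0],"turn":0.06}
    - {"fingers":0,"delta_pos":[-0.005,-0.06,-0.01],"turn":0}
    - {"fingers":0,"delta_pos":[-0.005,-0.06,-0.02],"turn":0}
    - {"fingers":0,"delta_pos":[-0.005,-0.06,-0.03],"turn":0}
    - {"fingers":0,"delta_pos":[-0.005,-0.055,-0.03],"turn":0}
    - {"fingers":0,"delta_pos":[-0.005,-0.04,-0.04],"turn":0}
    - {"fingers":0,"delta_pos":[0,-0.03,-0.035],"turn":0}
    - {"fingers":0,"delta_pos":[0,0,0],"turn":0}

```text
t: 8.22
eef_pos: [0.4478, -0.3964, 0.1982]
eef_rot: [[-0.982, -0.188, -0.006], [-0.188, 0.982, 0.001], [0.006, 0.002, -1.0]]
wrist_force: [-0.4, -0.0, 0.9]
finger_gap: 0.499
grasp_force: 0.0
```

Run:
```python
from h import *
np.set_printoptions(precision=4,suppress=True)
p=ctrl.camera("wrist");save(p,"w4")
s=ctrl.get_state(); print(s["t"],s["eef_pos"],s["joints"],s["finger_gap"])
for q,z in dict(clip=0,clip_loop=.0025,clip_seat=.0025,clip_tip=.0025).items(): print(q,[(c,uv,atz(p,uv,z)) for c,uv in lm(q,p)])
print(proj(p,[[*s["eef_pos"][:2],.0025]]))
```

```text
8.275 [ 0.4488 -0.3956  0.1999] [ 0.0586  0.4372  0.726   1.8643 -0.344   0.973   2.697 ] 0.49900310825416544
clip [(0.74, array([318.5, 226.7]), array([ 0.4555, -0.3977,  0.    ]))]
clip_loop [(0.56, array([313.6, 230.5]), array([ 0.4593, -0.4015,  0.0025])), (0.21, array([318.9, 227.6]), array([ 0.4557, -0.3973,  0.0025]))]
clip_seat [(0.95, array([317.4, 176.7]), array([ 0.4108, -0.4071,  0.0025]))]
clip_tip [(0.82, array([319.3, 128.3]), array([ 0.3705, -0.413 ,  0.0025])), (0.74, array([214.5, 330.6]), array([ 0.5778, -0.4792,  0.0025]))]
[[322.103  220.7316]]
```

View pics/w4.png

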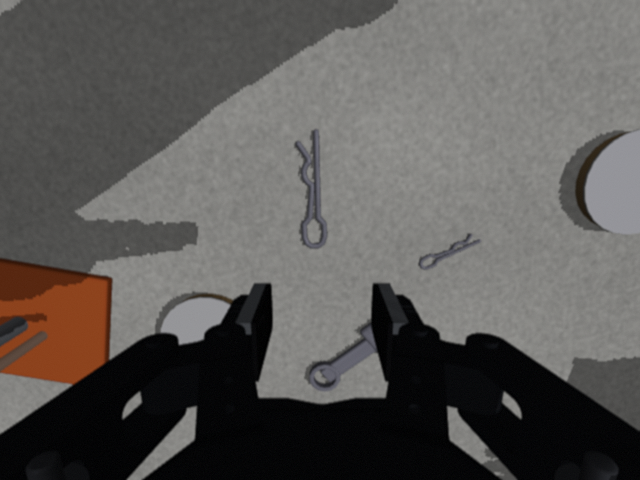

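The wrist view shows the clip's straight leg from (317,130) to (319,215), its loop centred near (315,227), and the curved leg on the left. The small clip at (448,252) and the spanner at (345,355) are both clear.

Request:
drive_tool:
  commands:
    - {"fingers":0.3,"delta_pos":[0.004,-0.003,-0.04],"turn":-0.04}
    - {"fingers":0.3,"delta_pos":[0.003,-0.002,-0.04],"turn":0}
    - {"fingers":0.3,"delta_pos":[0,0,-0.04],"turn":0}
    - {"fingers":0.3,"delta_pos":[0,0,-0.03],"turn":0}
    - {"fingers":0.3,"delta_pos":[0,0,0],"turn":0}

```text
t: 9.1
eef_pos: [0.4567, -0.3989, 0.0512]
eef_rot: [[-0.988, -0.153, -0.001], [-0.153, 0.988, 0.001], [0.001, 0.002, -1.0]]
wrist_force: [-1.9, -0.4, -0.2]
finger_gap: 0.348
grasp_force: 0.0
```

Run:
```python
from h import *
np.set_printoptions(precision=4,suppress=True)
p=ctrl.camera("wrist");save(p,"w5")
s=ctrl.get_state(); print(s["t"],s["eef_pos"],s["eef_rot"][:,0],s["joints"],s["finger_gap"])
for q,z in dict(clip=0,clip_loop=.0025,clip_seat=.0025,clip_tip=.0025).items(): print(q,[(c,uv,atz(p,uv,z)) for c,uv in lm(q,p)])
print(proj(p,[[*s["eef_pos"][:2],.0025]]))
```

```text
9.15 [ 0.4572 -0.3997  0.0526] [-0.9883 -0.1522 -0.0001] [ 0.2488  0.6142  0.483   1.9265 -0.4272  0.7029  2.7117] 0.35403722595845577
clip [(0.93, array([326.8, 281.1]), array([ 0.4583, -0.3962, -0.    ]))]
clip_loop [(0.58, array([317.5, 284.3]), array([ 0.4598, -0.4008,  0.0025]))]
clip_seat [(0.98, array([316.6, 179.4]), array([ 0.4072, -0.4092,  0.0025]))]
clip_tip [(0.67, array([315.4,  97.9]), array([ 0.3717, -0.4151,  0.0025])), (0.5, array([318. , 181.8]), array([ 0.4082, -0.4084,  0.0025]))]
[[320.3316 280.0017]]
```

View pics/w5.png

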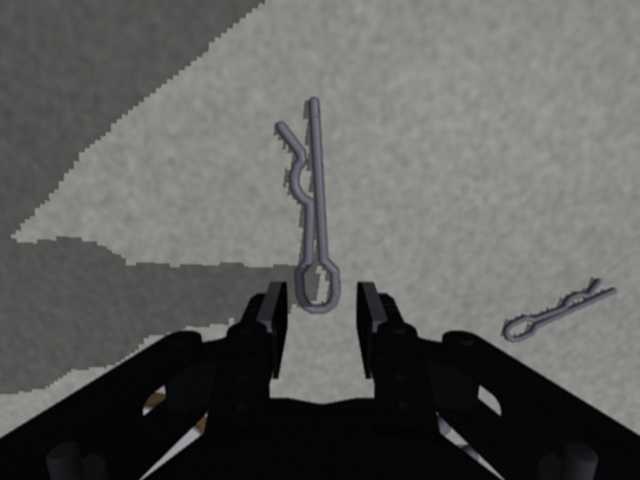

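The clip is centred between the pads, with the loop's middle at about (318,285) and the leg parallel to the tool's x axis. I'll descend gently.

Request:
drive_tool:
  commands:
    - {"fingers":0.3,"delta_pos":[0.002,-0.001,-0.015],"turn":-0.03}
    - {"fingers":0.3,"delta_pos":[0,0,-0.01],"turn":0}
    - {"fingers":0.3,"delta_pos":[0,0,-0.004],"turn":0}
    - {"fingers":0.3,"delta_pos":[0,0,0],"turn":0}
  newtons: 60

```text
t: 9.85
eef_pos: [0.4585, -0.4011, 0.0224]
eef_rot: [[-0.993, -0.122, -0.001], [-0.122, 0.993, 0.0], [0.001, 0.0, -1.0]]
wrist_force: [-0.6, -0.3, 0.1]
finger_gap: 0.351
grasp_force: 0.0
```

Request:
drive_tool:
  commands:
    - {"fingers":0.3,"delta_pos":[0,0,-0.002],"turn":0}
    - {"fingers":0.3,"delta_pos":[0,0,-0.001],"turn":0}
    - {"fingers":0.3,"delta_pos":[0,0,0],"turn":0}

```text
t: 10.22
eef_pos: [0.4588, -0.4014, 0.0215]
eef_rot: [[-0.993, -0.121, 0.001], [-0.121, 0.993, 0.0], [-0.001, 0.0, -1.0]]
wrist_force: [-7.3, 7.3, 31.9]
finger_gap: 0.349
grasp_force: 16.2
```

Request:
drive_tool:
  commands:
    - {"fingers":0.3,"delta_pos":[0,0,0.003],"turn":0}
    - {"fingers":0.45,"delta_pos":[0,0,0],"turn":0}
    - {"fingers":1,"delta_pos":[0,0,0],"turn":0}
    - {"fingers":1,"delta_pos":[0,0,0],"turn":0}
    - {"fingers":1,"delta_pos":[0,0,0],"turn":0}
  newtons: 60

```text
t: 10.85
eef_pos: [0.4591, -0.4014, 0.0235]
eef_rot: [[-0.993, -0.122, 0.001], [-0.122, 0.993, -0.0], [-0.001, -0.001, -1.0]]
wrist_force: [-1.4, 1.3, 15.2]
finger_gap: 0.237
grasp_force: 58.2
```

Request:
drive_tool:
  commands:
    - {"fingers":1,"delta_pos":[0,0,0.03],"turn":0}
    - {"fingers":1,"delta_pos":[0,0,0.045],"turn":-0.14}
    - {"fingers":1,"delta_pos":[0.008,0.02,0.05],"turn":-0.15}
    - {"fingers":1,"delta_pos":[0.008,0.035,0.04],"turn":-0.15}
    - {"fingers":1,"delta_pos":[0.008,0.04,0.03],"turn":-0.15}
    - {"fingers":1,"delta_pos":[0.008,0.045,0.02],"turn":-0.15}
    - {"fingers":1,"delta_pos":[0.009,0.045,0],"turn":-0.15}
    - {"fingers":1,"delta_pos":[0.009,0.045,0],"turn":-0.15}
    - {"fingers":1,"delta_pos":[0.009,0.045,0],"turn":-0.15}
    - {"fingers":1,"delta_pos":[0.009,0.04,0],"turn":-0.15}
    - {"fingers":1,"delta_pos":[0.009,0.03,0],"turn":-0.15}
    - {"fingers":1,"delta_pos":[0,0.02,0],"turn":-0.15}

```text
t: 12.35
eef_pos: [0.5362, -0.0343, 0.2377]
eef_rot: [[-0.05, 0.999, -0.0], [0.999, 0.05, -0.0], [-0.0, -0.0, -1.0]]
wrist_force: [-0.1, 0.2, -0.1]
finger_gap: 0.232
grasp_force: 59.3
```

Request:
drive_tool:
  commands:
    - {"fingers":1,"delta_pos":[0,0,0],"turn":0}
    - {"fingers":1,"delta_pos":[0,0,0],"turn":0}

```text
t: 12.6
eef_pos: [0.5357, -0.0367, 0.2378]
eef_rot: [[-0.055, 0.998, -0.0], [0.998, 0.055, -0.0], [-0.0, -0.0, -1.0]]
wrist_force: [0.3, -0.0, -0.4]
finger_gap: 0.228
grasp_force: 59.3
```

Run:
```python
from h import *
np.set_printoptions(precision=4,suppress=True)
p=ctrl.camera("wrist");save(p,"w6")
s=ctrl.get_state(); print(s["t"],s["eef_pos"],s["eef_rot"],s["joints"])
z=s["eef_pos"][2]-.021
for q in ["clip","clip_loop","clip_seat","clip_tip"]: print(q,[(c,uv,atz(p,uv,z)) for c,uv in lm(q,p)])
for q,zz in dict(stud_hole=.1607,bar_hinge=.155,bar_press=.1575,stud=.086).items(): print(q,[(c,uv,atz(p,uv,zz)) for c,uv in lm(q,p)])
```

```text
12.65 [ 0.5357 -0.037   0.2379] [[-0.0541  0.9985  0.0001]
 [ 0.9985  0.0541 -0.    ]
 [-0.      0.0001 -1.    ]] [-0.9101  0.3678  1.0807  1.9733 -0.3809  1.0224  0.4012]
clip [(0.75, array([329.6, 300.3]), array([ 0.5384, -0.0362,  0.2169]))]
clip_loop []
clip_seat [(0.74, array([323.2, 182.3]), array([0.5328, 0.0143, 0.2169]))]
clip_tip []
stud_hole []
bar_hinge []
bar_press [(0.72, array([322.2, 184.1]), array([0.5329, 0.0065, 0.1575]))]
stud [(0.71, array([330.9,  29. ]), array([0.5336, 0.1035, 0.086 ]))]
```

View pics/w6.png

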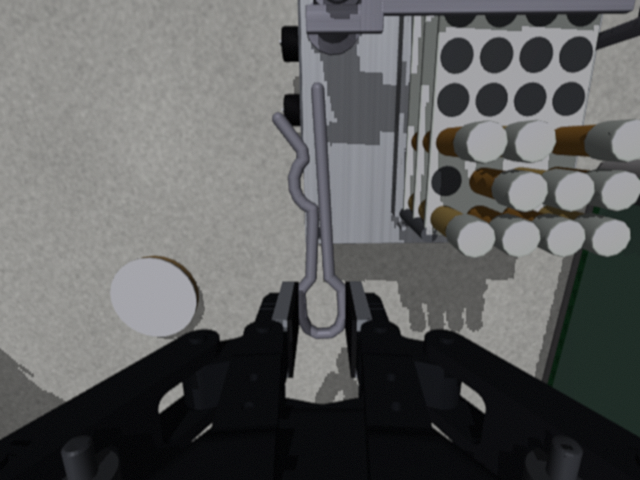

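The clip is held square. Its leg runs from (329,275) to the tip at (317,90), with the curved leg on the front side. The stud is just out of view at the top, so I'll back off and drop for a joint look at tip and stud.

Request:
drive_tool:
  commands:
    - {"fingers":1,"delta_pos":[0,-0.025,-0.015],"turn":0}
    - {"fingers":1,"delta_pos":[0,-0.025,-0.015],"turn":0}
    - {"fingers":1,"delta_pos":[0,0,0],"turn":0}
    - {"fingers":1,"delta_pos":[0,0,0],"turn":0}

```text
t: 13.55
eef_pos: [0.536, -0.0859, 0.2081]
eef_rot: [[-0.053, 0.999, -0.0], [0.999, 0.053, 0.0], [0.0, -0.0, -1.0]]
wrist_force: [-0.2, 0.9, -0.2]
finger_gap: 0.234
grasp_force: 59.3
```

Run:
```python
from h import *
np.set_printoptions(precision=4,suppress=True)
p=ctrl.camera("wrist");save(p,"w7")
s=ctrl.get_state(); print(s["t"],s["eef_pos"],s["eef_rot"][:,0])
print([(k,p[k]) for k in("fx","cx","cy")],ray(p,(320,240)))
for q,zz in dict(clip_tip=s["eef_pos"][2]-.021,stud_hole=.1607,bar_hinge=.155,bar_press=.1575,stud=.086).items(): print(q,[(c,uv,atz(p,uv,zz)) for c,uv in lm(q,p)])
q=p["img"][0:300,200:500,::-1]; cv2.imwrite("pics/w7c.png",cv2.resize(q,None,fx=2,fy=2,interpolation=cv2.INTER_CUBIC))
```

```text
13.6 [ 0.5361 -0.0856  0.2082] [-0.0535  0.9986  0.0002]
[('fx', 356.59460184744387), ('cx', 321.5066459603649), ('cy', 238.8133320682307)] (array([ 0.5317, -0.0188,  0.3289]), array([ 0.0102, -0.2702, -0.9628]))
clip_tip [(0.65, array([318.6,  80. ]), array([0.5295, 0.0024, 0.1872]))]
stud_hole [(0.51, array([319.7,  81.6]), array([0.5296, 0.0057, 0.1607]))]
bar_hinge []
bar_press []
stud []
```

View pics/w7c.png

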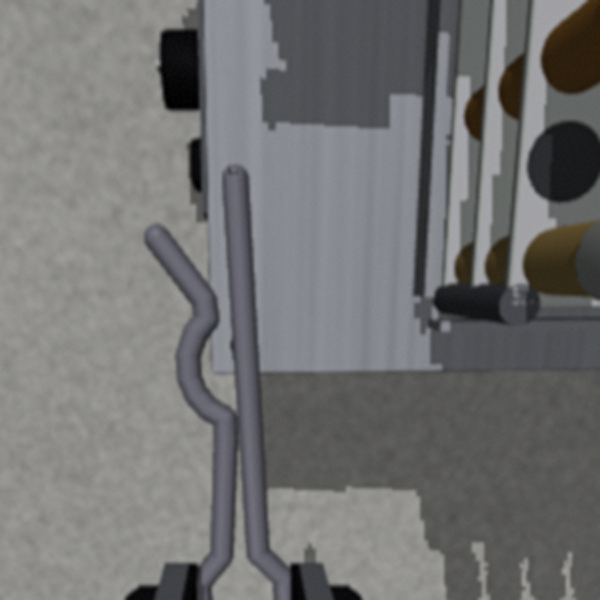

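The crop shows the clip's tip at (235,170) and the platform's front edge running from (205,60) to (214,370). The stud is out of view, so I'll move in close and look again.

Request:
drive_tool:
  commands:
    - {"fingers":1,"delta_pos":[-0.001,0.03,0],"turn":0}
    - {"fingers":1,"delta_pos":[-0.002,0.03,0],"turn":0}
    - {"fingers":1,"delta_pos":[-0.001,0.008,0],"turn":0}
    - {"fingers":1,"delta_pos":[0,0,0],"turn":0}
    - {"fingers":1,"delta_pos":[0,0,0],"turn":0}

```text
t: 14.48
eef_pos: [0.5318, -0.019, 0.208]
eef_rot: [[-0.052, 0.999, 0.0], [0.999, 0.052, -0.0], [-0.0, 0.0, -1.0]]
wrist_force: [-0.8, 0.6, -1.0]
finger_gap: 0.235
grasp_force: 59.3
```

Run:
```python
from h import *
np.set_printoptions(precision=4,suppress=True)
p=ctrl.camera("wrist");save(p,"w8")
s=ctrl.get_state(); print(s["t"],s["eef_pos"],s["eef_rot"][:,0])
z=s["eef_pos"][2]-.021
a=atz(p,(329,270),z);b=atz(p,(317.5,86),z);d=b-a;print("leg",a,b,np.arctan2(-d[0],d[1]))
for q,zz in dict(stud_hole=.1607,bar_press=.1575,stud=.086).items(): print(q,[(c,uv,atz(p,uv,zz)) for c,uv in lm(q,p)])
import cv2
q=p["img"][0:200,240:480,::-1]; cv2.imwrite("pics/w8c.png",cv2.resize(q,None,fx=3,fy=3,interpolation=cv2.INTER_CUBIC))
```

```text
14.525 [ 0.5318 -0.0191  0.208 ] [-0.0517  0.9987 -0.0001]
leg [ 0.5336 -0.0047  0.187 ] [0.5252 0.0671 0.187 ] 0.11607658563496918
stud_hole []
bar_press []
stud []
```

View pics/w8c.png

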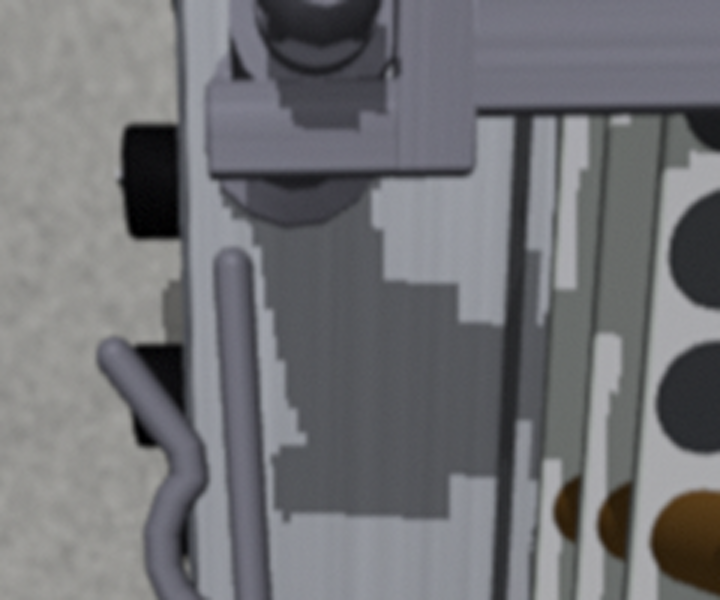

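The crop shows the fork's near edge from (210,172) to (472,165), with the shank's silhouette between columns 258 and 378. The clip's tip end is at (232,250) and its leg reaches (254,590).

Run:
```python
from h import *
np.set_printoptions(precision=4,suppress=True)
p=ctrl.camera("wrist"); f=lambda u,v:(240+u/3,v/3)
def yawx(a,b): d=b-a; return np.arctan2(d[1],d[0])
def yawy(a,b): d=b-a; return np.arctan2(-d[0],d[1])
A=lambda u,v,z:atz(p,f(u,v),z)
print("fork",A(210,172,.1525),A(472,169,.1525),yawx(A(210,172,.1525),A(472,169,.1525)))
print("bar",yawx(A(475,107,.1525),A(715,100,.1525)))
g=cv2.cvtColor(p["img"],cv2.COLOR_RGB2GRAY)
for z in (.172,.165,.155): print("shank",z,A(258,20,z),A(378,20,z),A(318,20,z))
for z in (.187,): print("leg",A(233,262,z),A(254,590,z),yawy(A(254,590,z),A(233,262,z)))
# subpixel leg centreline & other edges by row profiles
for r in (90,110,130,150,170,190,210,230,250):
    row=g[r].astype(float); c=np.gradient(row)
    print(r,[int(v) for v in row[298:336]])
```

```text
fork [0.5206 0.0837 0.1525] [0.5598 0.0862 0.1525] 0.06211021218794949
bar 0.07787943177161553
shank 0.172 [0.5268 0.0979 0.172 ] [0.5422 0.0987 0.172 ] [0.5345 0.0983 0.172 ]
shank 0.165 [0.5268 0.1001 0.165 ] [0.5429 0.101  0.165 ] [0.5348 0.1005 0.165 ]
shank 0.155 [0.5267 0.1033 0.155 ] [0.5438 0.1042 0.155 ] [0.5353 0.1037 0.155 ]
leg [0.5252 0.0669 0.187 ] [0.53   0.0265 0.187 ] 0.1176433171562278
90 [153, 143, 114, 86, 91, 119, 144, 155, 153, 152, 152, 154, 139, 98, 85, 96, 106, 110, 112, 114, 108, 100, 94, 84, 69, 69, 104, 144, 146, 113, 92, 89, 90, 89, 88, 87, 87, 88]
110 [89, 89, 87, 81, 75, 88, 126, 150, 154, 152, 150, 154, 154, 141, 103, 84, 94, 104, 109, 112, 112, 110, 105, 95, 85, 72, 67, 97, 144, 158, 160, 158, 145, 110, 87, 87, 86, 88]
130 [13, 13, 22, 48, 73, 92, 121, 145, 154, 152, 150, 151, 154, 154, 142, 108, 83, 90, 103, 109, 109, 111, 110, 105, 96, 88, 73, 66, 95, 144, 158, 155, 153, 150, 152, 149, 137, 106]
150 [96, 106, 111, 113, 110, 105, 99, 90, 73, 68, 98, 138, 152, 153, 151, 152, 135, 98, 85, 100, 108, 111, 113, 109, 104, 99, 88, 76, 66, 93, 139, 156, 155,
[... 220 characters left out ...]
, 97, 95, 80, 88, 127, 148, 149, 148, 146, 148, 153, 151, 150, 148, 138, 106, 85, 92, 104, 111, 114, 111, 107, 99, 92, 80, 69, 80, 120, 143, 145, 144, 144, 143]
210 [154, 152, 148, 133, 111, 92, 81, 78, 80, 88, 95, 103, 110, 111, 110, 106, 101, 89, 74, 64, 64, 75, 88, 102, 111, 114, 112, 109, 101, 96, 84, 70, 75, 110, 136, 145, 144, 144]
230 [142, 146, 148, 152, 154, 153, 149, 139, 110, 90, 93, 104, 108, 114, 111, 105, 99, 91, 77, 63, 85, 113, 100, 88, 98, 107, 114, 115, 110, 104, 96, 86, 72, 68, 97, 130, 143, 142]
250 [146, 148, 147, 147, 146, 146, 143, 127, 99, 89, 99, 108, 115, 112, 106, 100, 92, 81, 64, 82, 128, 145, 133, 103, 85, 95, 105, 113, 117, 109, 105, 97, 88, 75, 62, 65, 97, 130]
```

Request:
drive_tool:
  commands:
    - {"fingers":1,"delta_pos":[0.005,0.008,0],"turn":-0.05}
    - {"fingers":1,"delta_pos":[0.002,0.012,-0.005],"turn":0}
    - {"fingers":1,"delta_pos":[0,0,-0.012],"turn":0}
    - {"fingers":1,"delta_pos":[0,0,-0.005],"turn":0}
    - {"fingers":1,"delta_pos":[0,0,0],"turn":0}
    - {"fingers":1,"delta_pos":[0,0,0],"turn":0}

```text
t: 15.48
eef_pos: [0.5389, 0.0015, 0.1861]
eef_rot: [[-0.002, 1.0, 0.0], [1.0, 0.002, 0.0], [0.0, 0.0, -1.0]]
wrist_force: [0.7, -0.3, 0.7]
finger_gap: 0.227
grasp_force: 59.3
```

Run:
```python
from h import *
np.set_printoptions(precision=4,suppress=True)
p=ctrl.camera("wrist");save(p,"w9")
s=ctrl.get_state(); print(s["t"],s["eef_pos"],s["eef_rot"][:,0],s["wrist_force"])
z=s["eef_pos"][2]-.021
g=cv2.cvtColor(p["img"],cv2.COLOR_RGB2GRAY)
for q in ("clip_tip","stud_hole","stud"): print(q,lm(q,p))
for r in (5,20,35,50,65,80,90,130,190): print(r,[int(v) for v in g[r,296:368]])
q=ctrl.camera("side")
for n in ("clip_tip","clip_seat","stud_hole","clip_loop"): print("side",n,lm(n,q))
print(proj(q,[s["eef_pos"]-[0,0,.021],[.5365,.090,z]]))
```

```text
15.525 [0.5389 0.0016 0.1861] [-0.0026  1.      0.0001] [0.3706 0.3118 0.5885]
clip_tip [(0.62, array([319.6,  80.6]))]
stud_hole [(0.86, array([311.9,  30.1])), (0.71, array([414.6,  71.8]))]
stud [(0.58, array([313.9,  73.3]))]
5 [86, 90, 95, 99, 103, 111, 115, 120, 124, 126, 127, 126, 125, 123, 122, 124, 126, 127, 127, 125, 126, 124, 125, 124, 125, 122, 111, 98, 89, 83, 79, 75, 70, 59, 47, 38, 34, 37, 40, 45, 47, 46, 52, 57, 53, 59, 89, 111, 122, 124, 124, 123, 123, 120, 121, 122, 123, 124, 121, 119, 118, 118, 118, 118, 116, 117, 116, 117, 117, 119, 118, 116]
20 [129, 128, 125, 125, 127, 126, 127, 128, 129, 128, 129, 129, 127, 124, 123, 123, 123, 126, 127, 127, 125, 125, 124, 124, 126, 126, 128, 129, 128, 127, 126, 128, 128, 127, 121, 99, 72, 60, 56, 51, 54, 77, 108, 123, 120, 100, 77, 96, 116, 123, 123, 122, 121, 120, 118, 119, 122, 122, 122, 119, 119, 118, 118, 117, 116, 116, 115, 116, 117, 117, 118, 118]
35 [96, 119, 126, 126, 124, 125, 125, 128, 128, 127, 128, 128, 127, 126, 125, 122, 122, 123, 125, 126, 125, 126, 123, 124, 126, 124, 126, 127, 127, 128, 126, 121, 103, 79, 58, 
[... 1661 characters left out ...]
 94, 94, 94, 92, 89, 91, 91, 93, 90, 90, 90, 90, 91, 91, 93, 94, 95, 94, 95, 93, 91, 91, 90, 91, 92, 91, 91, 90, 92, 92, 93, 92, 91, 90, 89, 88, 91, 90, 89]
190 [109, 105, 98, 85, 69, 78, 117, 145, 154, 153, 152, 154, 155, 157, 159, 160, 162, 162, 148, 113, 86, 74, 82, 97, 109, 116, 118, 116, 111, 103, 97, 85, 72, 62, 75, 88, 93, 92, 91, 89, 88, 89, 89, 90, 89, 89, 86, 88, 87, 89, 92, 92, 91, 92, 92, 90, 91, 89, 89, 90, 90, 90, 92, 91, 92, 92, 92, 90, 91, 89, 89, 90]
side clip_tip [(0.5, array([303.6, 216.9]))]
side clip_seat [(0.47, array([314.5, 223.3]))]
side stud_hole [(0.46, array([300.6, 219.4]))]
side clip_loop [(0.38, array([326.9, 232.4]))]
[[326.8972 230.8274]
 [306.093  217.0192]]
```

Run:
```python
from h import *
np.set_printoptions(precision=4,suppress=True,linewidth=250)
g=cv2.cvtColor(cv2.imread("pics/w9.png"),cv2.COLOR_BGR2GRAY)
for r in range(0,100,3): print("%3d"%r,"".join(" .:-=+*#%@"[min(9,int(v)//16)] for v in g[r,250:360]))
p=ctrl.camera("wrist")
print(ray(p,(320,240)), proj(p,[[.5351+.009*np.cos(t),.108+.009*np.sin(t),.172] for t in (0,1.57,3.14,4.71)]), proj(p,[[.5351,.108,.1607]]))
```

```text
0 @@@@@@@@@@@@@@@@@@################################***+++++*****++++++++++++*########*********#################
  3 @@@@@@@@@@@@@@@@@@##########################****+++*****############****+++===---::::::::::-+#################
  6 @@@@@@@@@@@@@@@@@@%*========----------:::::--=++***###%%#################**++===--==+++****++#################
  9 @@@@@@@@@@@@@@@@@@@#=:.::::::-:----=========++***###%%%%%%#####%########%###*++====*%@@@@@@*+*################
 12 @@@@@@@@@@@@@@@@@@@%++%@@@@@@@@@@@@@@@@@#+++**####%%%#%%%################%%####+===--+%@@@@#+*################
 15 @@@@@@@@@@@@@@@@@@@@*+#@@@@@@@@@@@@@@@@*=+++*##%#####%%%%################%###%##+=----=*%@@#+*################
 18 @@@@@@@@@@@@@@@@@@@@#=*%@@@@@@@@@@@@%*+==++*##%#####%%%%#################%######*+=---=*#%%*+*################
 21 @@@@@@@@@@@@@@@@@@@@%++%@@@@@@@@@@@*+====++*##%%###%#%%%%%%##############%#######*=----=*##*=+################
 24 @@@@@@@@@@@@@@@@@@@@@%*%@@@@@@@@@@%%#*===++*#%%%#####%%%%################%####%##*+---::=*#*++################
 27 @@@@@@@@@@@@@@@@@@@@@@%%@@@@@@@@@%%##+====+*##%%####%%#%%#%####
[... 2284 characters left out ...]
#############*+**##%%#**+==+*###***##############*#############
 90 @@@@@@@#=.               -+*################################*++**####**+==+*####################*#############
 93 @@@@@@@@#-               .=*################################*++**####**+===*####################*#############
 96 @@@@@@@@%+.               -+################################*++**####**+===*##################################
 99 @@@@@@@@@%=.              -*################################*+++*####**++==+**+++++++=========-=============++
(array([0.5379, 0.0691, 0.3067]), array([-0.0032, -0.2704, -0.9628])) [[340.2156  19.5494]
 [313.2762 -11.4721]
 [286.4695  19.3268]
 [313.3691  49.1753]] [[314.02    29.5288]]
```

Request:
drive_tool:
  commands:
    - {"fingers":1,"delta_pos":[-0.0006,0,-0.003],"turn":0}
    - {"fingers":1,"delta_pos":[0,0,-0.0015],"turn":0}
    - {"fingers":1,"delta_pos":[0,0,0],"turn":0}

```text
t: 16.35
eef_pos: [0.5381, 0.0019, 0.1812]
eef_rot: [[-0.003, 1.0, -0.0], [1.0, 0.003, -0.0], [-0.0, -0.0, -1.0]]
wrist_force: [-0.3, 0.3, -0.5]
finger_gap: 0.235
grasp_force: 59.3
```

Request:
drive_tool:
  commands:
    - {"fingers":1,"delta_pos":[0,0,-0.001],"turn":0}
    - {"fingers":1,"delta_pos":[0,0,0],"turn":0}

```text
t: 16.6
eef_pos: [0.5383, 0.0019, 0.1804]
eef_rot: [[-0.003, 1.0, 0.0], [1.0, 0.003, -0.0], [-0.0, 0.0, -1.0]]
wrist_force: [0.3, -0.4, 0.4]
finger_gap: 0.228
grasp_force: 59.3
```

Request:
drive_tool:
  commands:
    - {"fingers":1,"delta_pos":[0,0,-0.001],"turn":0}
    - {"fingers":1,"delta_pos":[0,0,0],"turn":0}

```text
t: 16.85
eef_pos: [0.5382, 0.0018, 0.1794]
eef_rot: [[-0.003, 1.0, -0.0], [1.0, 0.003, 0.0], [0.0, -0.0, -1.0]]
wrist_force: [0.2, 0.5, 0.7]
finger_gap: 0.23
grasp_force: 59.3
```

Request:
drive_tool:
  commands:
    - {"fingers":1,"delta_pos":[0,0,-0.001],"turn":0}
    - {"fingers":1,"delta_pos":[0,0,0],"turn":0}

```text
t: 17.1
eef_pos: [0.5382, 0.0019, 0.1784]
eef_rot: [[-0.003, 1.0, -0.0], [1.0, 0.003, 0.0], [0.0, -0.0, -1.0]]
wrist_force: [0.4, -0.3, -0.2]
finger_gap: 0.231
grasp_force: 59.3
```

Run:
```python
from h import *
p=ctrl.camera("wrist");save(p,"w10"); print(lm("clip_tip",p),lm("stud_hole",p))
g=cv2.cvtColor(p["img"],cv2.COLOR_RGB2GRAY)
for r in range(0,130,3): print("%3d"%r,"".join(" .:-=+*#%@"[min(9,int(v)//16)] for v in g[r,260:350]))
o=cv2.cvtColor(cv2.imread("pics/w7.png"),cv2.COLOR_BGR2GRAY); n=cv2.cvtColor(cv2.imread("pics/w9.png"),cv2.COLOR_BGR2GRAY)
for nm,a in (("w7",o),("w9",n),("w10",g)):
  print(nm,[int(v) for v in a[76:100,318]],[ [int(v) for v in a[r,304:334]] for r in (95,115)])
  # flare tip
  print([int(v) for v in a[105:130,277]])
```

```text
[(0.67, array([320.3,  79.1]))] [(0.56, array([315.5,  26.9]))]
  0 @@@@@@@%+-:::::::::::::::::::...:-=+++**##%%%%%%%%#############%%%#*++=====+#%@@@@@%++*###
  3 @@@@@@@@%=::::----======+++***+==+++**###%%%%%%%#%#####%#%#######%%%##*+=====*@@@@@@*+*###
  6 @@@@@@@@%*+#@@@@@@@@@@@@@@@@@#++++**##%##%%%%%%%%######%#########%%#####+===--+%@@@@#+*###
  9 @@@@@@@@@#=*%@@@@@@@@@@@@@@@@*=+++*#%%%###%%%%%%%%#############%#%%###%##+==---=*%@@#=+###
 12 @@@@@@@@@%++%@@@@@@@@@@@@@@#+==+++*#%%###%#%%%%%%%##############%%%%#####*+=----+#%%#++###
 15 @@@@@@@@@%++%@@@@@@@@@@@@*+====++*##%%%###%%%%%%%%######%%#######%%##%#%##*=-----+##*=+###
 18 @@@@@@@@@@#+#@@@@@@@@@@@%#*+===++*#%%%%###%%%%%%%#%####%#########%##%#%###*=---::=*#*=+###
 21 @@@@@@@@@@@#*%@@@@@@@@@%##*+====++*#%%%%###%%%%%%%######%########%%######*=---:::=*#*=+*##
 24 @@@@@@@@@@@@#%@@@@@@@@%%###+======+*#%%####%%%%%%################%%%#%%%#+=---::-+##*++*##
 27 @@@@@@@@@@@@%%@@@@@@@@%%#%##+=--===+*#%%####%%%%%%###############%%%%%##*=---:::=*###++*##
 30 @@@@@@@@@@@@%#@@@@@@@%####%%#+---===+*#%####%%%%%%%##############%%%##*+---:::::=#
[... 3999 characters left out ...]
117, 116, 109, 101, 91, 80, 65, 63, 83, 92, 94, 94, 94, 94, 90, 90]]
[3, 15, 64, 124, 154, 155, 141, 120, 112, 117, 126, 131, 126, 121, 115, 112, 108, 103, 95, 88, 80, 76, 80, 100, 123]
w10 [78, 76, 74, 74, 78, 92, 104, 111, 115, 119, 117, 113, 109, 108, 109, 110, 111, 110, 111, 113, 112, 112, 114, 113] [[119, 118, 118, 118, 118, 117, 108, 90, 87, 102, 110, 112, 116, 115, 113, 106, 97, 88, 76, 61, 59, 84, 111, 119, 119, 120, 119, 118, 120, 118], [159, 159, 150, 124, 101, 95, 94, 88, 79, 84, 98, 109, 113, 115, 114, 112, 106, 101, 90, 79, 65, 63, 81, 92, 92, 93, 93, 94, 94, 92]]
[5, 38, 94, 137, 154, 152, 131, 113, 110, 117, 119, 122, 124, 119, 115, 114, 112, 108, 102, 96, 87, 80, 76, 82, 103]
```

Request:
drive_tool:
  commands:
    - {"fingers":1,"delta_pos":[0,0,0.001],"turn":0}
    - {"fingers":1,"delta_pos":[-0.0002,0.004,0],"turn":0}
    - {"fingers":1,"delta_pos":[-0.0002,0.004,0],"turn":0}
    - {"fingers":1,"delta_pos":[-0.0003,0.004,0],"turn":0}
    - {"fingers":1,"delta_pos":[-0.0002,0.004,0],"turn":0}
    - {"fingers":1,"delta_pos":[0,0,0],"turn":0}

```text
t: 18.0
eef_pos: [0.5373, 0.0184, 0.1794]
eef_rot: [[-0.004, 1.0, -0.0], [1.0, 0.004, 0.0], [0.0, -0.0, -1.0]]
wrist_force: [-0.4, 0.5, 0.2]
finger_gap: 0.233
grasp_force: 59.3
```

Run:
```python
from h import *
p=ctrl.camera("wrist");save(p,"w11"); print(lm("clip_tip",p),lm("stud_hole",p),ctrl.get_state()["wrist_force"],ctrl.get_state()["eef_pos"])
g=cv2.cvtColor(p["img"],cv2.COLOR_RGB2GRAY)
for r in range(0,130,3): print("%3d"%r,"".join(" .:-=+*#%@"[min(9,int(v)//16)] for v in g[r,260:350]))
```

```text
[] [(0.67, array([319.9,  80.7]))] [-0.6283824   0.7765112   1.53632417] [0.5373464  0.01793546 0.17941365]
  0 @@@@@@@@@++%@@@@@@@@@@@@@@@@@@@@@@@@@@@@@@@@@@@@@@@@@@@@@@@@@@@@@@@@@@@@@@@@@@@@@@@@@@@@@@
  3 @@@@@@@@@*+%@@@@@@@@@@@@@@@@@@@@@@@@@@@@@@@@@@@@@@@@@@@@@@@@@@@@@@@@@@@@@@@@@@@@@@@@@@@@@@
  6 @@@@@@@@@*+#@@@@@@@@@@@@@@@@@@@@@@@@@@@@@@@@@@@@@@@@@@@@@@@@@@@@@@@@@@@@@@@@@@@@@@@@@@@@@@
  9 @@@@@@@@@#=+%@@@@@@@@@@@@@@@@@@@@@@@@@@@@@@@@@@@@@@@@@@@@@@@@@@@@@@@@@@@@@@@@@@@@@@@@@@@@@
 12 @@@@@@@@@%++%@@@@@@@@@@@@@@@@@@@@@@@@@@@@@@@@@@@@@@@@@@@@@@%%%%%%%%%##%#%#################
 15 @@@@@@@@@%*+#%@@%%%%%%%%%#%%%%############################################################
 18 @@@@@@@@@#################################################################################
 21 @@@@@@@@@#*########################################%#########%%##%%%%%%%%%%%%%%%%%%%%#####
 24 @@@@@@@@@#*##%%%%%%%%%%%%%%%%%%%%%%%%%%%%%%%%%%%%%%%%%%%%%%%%%%%%%%%%%%%%##%##############
 27 @@@@@@@@@@%#%%%%%%%%%%%%%%%%%%%%%%%%%%%%%%%###############################################
 30 @@@@@@@@@@###%%%#%%###################
[... 2487 characters left out ...]
======---:--================+***+--
111 -.      ...  .:----=*%@@@@%#######**+*###+==========---======---:-======---====------=+*++
114 +.        .:+*#####*++*%%%%#****#####******+=----------======---::-==================+*###
117 +:        :=**######**++++*#################*+======---======---:-===================+*###
120 %=        .-=+***#####**++=+*###############*+======--=+**##**+=---===================+###
123 @*:         .-=++**#####***+=+*##############*+++++===+*####***+=--==========++++++++++###
126 @%+.          .:=++**######**+=+*##################+==+**####**+=--=========+*############
129 @@#=.           .:-=+***#####**+++**##############*+==+**####**+=--=========+*############
```

The tip is now hidden under the stud's face and the stud hasn't moved, so the leg is in the hole. I'll slide on.

Request:
drive_tool:
  commands:
    - {"fingers":1,"delta_pos":[-0.0002,0.004,0.0005],"turn":0}
    - {"fingers":1,"delta_pos":[-0.0003,0.004,0],"turn":0}
    - {"fingers":1,"delta_pos":[-0.0002,0.004,0.0005],"turn":0}
    - {"fingers":1,"delta_pos":[-0.0003,0.004,0],"turn":0}
    - {"fingers":1,"delta_pos":[0,0,0],"turn":0}

```text
t: 18.77
eef_pos: [0.5362, 0.0344, 0.1803]
eef_rot: [[-0.004, 1.0, -0.0], [1.0, 0.004, 0.0], [0.0, -0.0, -1.0]]
wrist_force: [-1.0, -0.1, -0.0]
finger_gap: 0.232
grasp_force: 59.3
```

Run:
```python
from h import *
p=ctrl.camera("wrist");save(p,"w12"); s=ctrl.get_state();print(lm("clip_tip",p),lm("stud_hole",p),s["wrist_force"],s["eef_pos"],s["ft_torque"])
g=cv2.cvtColor(p["img"],cv2.COLOR_RGB2GRAY)
for r in range(75,230,4): print("%3d"%r,"".join(" .:-=+*#%@"[min(9,int(v)//16)] for v in g[r,260:360]))
```

```text
[(0.78, array([320.3,  78.2]))] [(0.82, array([321.8, 125.5])), (0.61, array([318.1,  81.8]))] [0.07167832 0.33103515 0.38507459] [0.53625139 0.03414859 0.18034087] [ 0.06191881  0.09840442 -0.0442746 ]
 75 @@@@@@@@@@@@@@%##%%%%%%%%%%%%%%%#%##%%##############################################################
 79 @@@@@@@@@@@@@@@#####################################################################################
 83 @@@@@@@@@@@@@@@#*###################################***##*++++*#####################################
 87 @@@@@@@@@@@@@@@%#*################################*+**####**++==*########################*##########
 91 @@@@@@@@@@@@@@@@#*###############################*+++*####**++==+*#######################*##########
 95 @@@@@@@@@@@@@@@@#*################################+++**####*++=-=********+++++++=========*##########
 99 @@@@@@@@@@@@@@@@@#++=========-----=-====-----------=+******+++==--============+#%@@@@@@%++*#########
103 @@@@@@@@@@@@@@@@@@@%%@@@@@@@@@@@@@@@@@#+======++++++++******++++++++++++==========+*@@@%++##########
107 @@@@@@@@@@@@@@@@@@@%#%@@@@@@@@@@@@%*+======++++******
[... 2497 characters left out ...]
@@@%*+++**######***++++*%@@@*+**###**+=-=+++++++++++++++++++++++++++++
207 @@@@@@@@@@+. ...........   .=%@@@@@@@%*+++***########**+=+++**###**++==+++++++++++++++++++++++++++++
211 @@@@@@@@@@+.        . .    .-*%@@@@@@@@@@@%*+=++**###**+===++*###***+===++++++++++++++++++++++++++++
215 @@@@@@@@@@*-                .+%@@@@@@@@@@@@@@@*+**###**+===++*####**+=-=++++++++++++++++++++++++++++
219 @@@@@@@@@@@*:               .=%@@@@@@@@@@@@@@@#+**###**++==++**###**+=-=++++++++++++++++++++++++++++
223 @@@@@@@@@@@@*:               :*%@@@@@@@@@@@@@@*+**###**+=--=+**###**++==++++++++++++++++++++++++++++
227 @@@@@@@@@@@@@@@@@@@@@@@@@@%*+++%@@@@@@@@@@@@@%*+**###**+=--=++*###***+===+++++++++++++++++++++++++++
```

The leg is through: its tip is visible beyond the stud at row 83. Next I push the platform to its stop and watch the force.

Request:
drive_tool:
  commands:
    - {"fingers":1,"delta_pos":[-0.0002,0.0025,0],"turn":0}
    - {"fingers":1,"delta_pos":[-0.0001,0.0025,0],"turn":0}
    - {"fingers":1,"delta_pos":[-0.0002,0.0025,0],"turn":0}
    - {"fingers":1,"delta_pos":[-0.0001,0.0025,0],"turn":0}

```text
t: 19.42
eef_pos: [0.5357, 0.0441, 0.1804]
eef_rot: [[-0.003, 1.0, -0.0], [1.0, 0.003, 0.0], [0.0, -0.0, -1.0]]
wrist_force: [-0.7, -1.2, 0.7]
finger_gap: 0.234
grasp_force: 59.4
```

Request:
drive_tool:
  commands:
    - {"fingers":1,"delta_pos":[-0.0002,0.002,0],"turn":0}
    - {"fingers":1,"delta_pos":[-0.0001,0.002,0],"turn":0}
    - {"fingers":1,"delta_pos":[-0.0001,0.002,0],"turn":0}

```text
t: 19.8
eef_pos: [0.5353, 0.05, 0.1804]
eef_rot: [[-0.003, 1.0, -0.0], [1.0, 0.003, 0.0], [0.0, -0.0, -1.0]]
wrist_force: [-1.4, -1.0, -0.4]
finger_gap: 0.232
grasp_force: 59.4
```

Request:
drive_tool:
  commands:
    - {"fingers":1,"delta_pos":[-0.0002,0.0025,0],"turn":0}
    - {"fingers":1,"delta_pos":[-0.0001,0.0025,0],"turn":0}
    - {"fingers":1,"delta_pos":[-0.0002,0.0025,0],"turn":0}

```text
t: 20.18
eef_pos: [0.5348, 0.0576, 0.1804]
eef_rot: [[-0.003, 1.0, -0.0], [1.0, 0.003, 0.0], [0.0, -0.0, -1.0]]
wrist_force: [-0.6, -1.8, 0.3]
finger_gap: 0.227
grasp_force: 59.4
```

Run:
```python
from h import *
p=ctrl.camera("wrist");save(p,"w13"); s=ctrl.get_state();print(lm("clip_tip",p),lm("stud_hole",p),s["wrist_force"],s["eef_pos"])
g=cv2.cvtColor(p["img"],cv2.COLOR_RGB2GRAY)
for r in range(75,215,4): print("%3d"%r,"".join(" .:-=+*#%@"[min(9,int(v)//16)] for v in g[r,260:360]))
```

```text
[(0.64, array([318.9,  79.8])), (0.41, array([321.4, 129. ]))] [(0.91, array([323.1, 127.4])), (0.52, array([322.7, 133.5]))] [-0.72472257  0.01992382 -0.50409253] [0.53482629 0.05798007 0.18035752]
 75 @@@@@@@@@@@@@@##########%####%%%#%%%%%%%%#%%%%%#%%%%#%%#%#%#########################################
 79 @@@@@@@@@@@@@@%#########################################################################*###########
 83 @@@@@@@@@@@@@@@####################################****##**++**########################**###########
 87 @@@@@@@@@@@@@@@#*################################*++*#####**+==+*###################################
 91 @@@@@@@@@@@@@@@%#################################*++**####**+=-=*###################################
 95 @@@@@@@@@@@@@@@@#*###############################*++**####**+===*####################*****##########
 99 @@@@@@@@@@@@@@@@#*#######************++++++++=======+*####**++=-:------------=+*#%%%%%#++*##########
103 @@@@@@@@@@@@@@@@@%+=*%%%%%%%%%%@@@@@@@%#+========+++++++++++++++++++============+*%@@@@#+*##########
107 @@@@@@@@@@@@@@@@@@*+%@@@@@@@@@@@@@@%*+======++++*********
[... 2073 characters left out ...]
###***+=-=*##************++=+*###***+=-==++=++++++++++++++++++++++++++
191 @@@@@@@@@@@@@@@@@@@@@@@%##+=++**###***+==#@@@@@@@@@@@@@#+++*####**+===++++++++++++++++++++++++++++++
195 @@@@@@@@@@@@@@@@@@@@@@@%#+++#*++*###***++=+#@@@@@@@@@@@#+=+**###**++==++++++++++++++++++++++++++++++
199 @@@@@@%%@@@@@@@@@@@@@@@%#*+*%@%*=+**#####**++=+#@@@@@@@@#+++*###***+=-=+++++++++++++++++++++++++++++
203 @@@@@@@@@@@@@@@@@@@@@@@@@#++*%@@@#*++**#######***+++*#%@%#*+*####**+=-=+++++++++++++++++++++++++++++
207 @@@@@@@@@@@@@@@@@@@@@@@@@#*+*%@@@@@@%*+++***#########*+=+**+*####**+===+++++++++++++++++++++++++++++
211 @@@@@@@@@@@@@@@@@@@@@@@@@%*+*%@@@@@@@@@@@%#++=++**##**++==++**###**++==+++++++++++++++++++++++++++++
```

The platform is sliding along with the stud, with the flare resting on the shank.

Request:
drive_tool:
  commands:
    - {"fingers":1,"delta_pos":[-0.0001,0.002,0],"turn":0}
    - {"fingers":1,"delta_pos":[-0.0001,0.002,0],"turn":0}
    - {"fingers":1,"delta_pos":[-0.0002,0.002,0],"turn":0}

```text
t: 20.7
eef_pos: [0.5342, 0.063, 0.1803]
eef_rot: [[-0.003, 1.0, -0.0], [1.0, 0.003, -0.001], [-0.001, -0.0, -1.0]]
wrist_force: [-3.4, -4.8, 0.6]
finger_gap: 0.237
grasp_force: 59.6
```

Request:
drive_tool:
  commands:
    - {"fingers":1,"delta_pos":[-0.0001,0.002,0],"turn":0}
    - {"fingers":1,"delta_pos":[-0.0001,0.002,0],"turn":0}

```text
t: 20.95
eef_pos: [0.5339, 0.0666, 0.1803]
eef_rot: [[-0.002, 1.0, -0.001], [1.0, 0.002, -0.001], [-0.001, -0.001, -1.0]]
wrist_force: [-3.2, -7.6, 0.4]
finger_gap: 0.238
grasp_force: 59.8
```

Request:
drive_tool:
  commands:
    - {"fingers":1,"delta_pos":[-0.0001,0.002,0],"turn":0}
    - {"fingers":1,"delta_pos":[-0.0001,0.002,0],"turn":0}

```text
t: 21.2
eef_pos: [0.5335, 0.0705, 0.1802]
eef_rot: [[-0.002, 1.0, -0.001], [1.0, 0.002, -0.001], [-0.001, -0.001, -1.0]]
wrist_force: [-4.3, -10.1, 1.8]
finger_gap: 0.231
grasp_force: 59.9
```

Request:
drive_tool:
  commands:
    - {"fingers":1,"delta_pos":[0,0.001,0],"turn":0}
    - {"fingers":1,"delta_pos":[-0.0001,0.001,0],"turn":0}

```text
t: 21.45
eef_pos: [0.5334, 0.073, 0.1802]
eef_rot: [[-0.003, 1.0, -0.001], [1.0, 0.003, -0.001], [-0.001, -0.001, -1.0]]
wrist_force: [-5.1, -5.1, 1.6]
finger_gap: 0.232
grasp_force: 60.0
```

Request:
drive_tool:
  commands:
    - {"fingers":1,"delta_pos":[0,0.001,0],"turn":0}
    - {"fingers":1,"delta_pos":[-0.0001,0.001,0],"turn":0}

```text
t: 21.7
eef_pos: [0.5334, 0.0757, 0.1802]
eef_rot: [[-0.003, 1.0, -0.001], [1.0, 0.003, 0.0], [0.0, -0.001, -1.0]]
wrist_force: [-3.8, -0.8, 0.8]
finger_gap: 0.227
grasp_force: 59.9
```

Run:
```python
from h import *
p=ctrl.camera("wrist");save(p,"w14"); s=ctrl.get_state();print(lm("clip_tip",p),lm("stud_hole",p),s["wrist_force"],s["eef_pos"])
g=cv2.cvtColor(p["img"],cv2.COLOR_RGB2GRAY)
for r in range(75,240,4): print("%3d"%r,"".join(" .:-=+*#%@"[min(9,int(v)//16)] for v in g[r,260:360]))
```

```text
[(0.7, array([314.9,  81.5]))] [(0.86, array([321.7, 166.5]))] [-3.39094769  0.43522947  0.97759487] [0.53352789 0.07593484 0.18026002]
 75 @@@@@@@@@@@@@@@@++%@@@@@@@@@@@@@@@@@@@@@@@@@@@@@@@@@@@@@@@@@@@@@@@@@@@@@@@@@@@@@@@@@@@@@@@@@@@@@@@@@
 79 @@@@@@@@@@@@@@@@#+#@@@@@@@@@@@@@@@@@@@@@@@@@@@@@@@@@@@@@@@@@@@@@@@@@@@@@@@@@@@@@@@@@@@@@@@@@@@@@@@@@
 83 @@@@@@@@@@@@@@@@%++%@@@@@@@@@@@@@@@@@@@@@@@@@@@@%####*****%@@@@@@@@@@@@@@@@@@@@@@@@@@@@@@@@@@@@@@@@@
 87 @@@@@@@@@@@@@@@@@++%@@@@@@@@@@@@@@@@@@@@@@@@@@%***#####*++=+%@@@@@@@@@@@@@@@@@@@@@@@@@@@@@@@@@@@@@@@
 91 @@@@@@@@@@@@@@@@@*=#@@@@@@@@@@@@@@@@@@@@@@@@@@%*+***##**++==*@@@@@@@@@@@@@@@@@@@@@@@@@@@@@@@@@@@@@@@
 95 @@@@@@@@@@@@@@@@@%=+%@@@@@@@@@@@@@@@@@@@@@@@@@@#+**###***+==+@@@@@@@@@@@@@@@@@@@@@@@@@@@@@@@@@@@@@@@
 99 @@@@@@@@@@@@@@@@@%++%@@@@@@@@@@@@@@@@@@@@@@@@@@#++**###**++=+#@@@@@@@@@@@@@@@@@@@@@@@@@@@@@@@@@@@@@@
103 @@@@@@@@@@@@@@@@@@*=*@@@@@@@@@@@@@@@@@@@@@@@@@@@*+**###**++==*@@@@@@@@@@@@@@@@@@@@@@@@@@@@@@@%%%%%%%
107 @@@@@@@@@@@@@@@@@@%++#@@@@@@@@@%@@@%%%%%%%%%%%%#++***##***+=--=+****###*##*###############*#########
111 @@@@@@@@@@@@@@@
[... 2745 characters left out ...]
*************+++**##**++==+++**###**+===*****#**#*#***************###*
219 @@@@@@@@%%%@@@@@@@@@@@@@@@#***#############*++**##***+=-=+++*###**++==+*###########*#########***###*
223 @@@@@@@@@@@@@@@@@@@@@@@@@@%***#####**#******++**##***+=-=+++**##***+=--=++++++++++++=+++++++++++++++
227 @@@@@@@@@@@@@@@@@@@@@@@@@@@%#+*%@@@@@@@@@@@@*+**##***+=-=+++**###**++==+++++++++++++++++++++++++++++
231 @@@@@@@@@@@@%@@@@@@@@@@@@@@%*++*%@@@@@@@@@@@*+**###**+==*%#++*###**++===++++++++++++++++++++++++++++
235 @@@@@@@@@@@@@@@@@@@@@@@@@@@@%%%*%@@@@@@@@@@@*+**##***+==*@@*+**##***+=-=++++++++++++++++++++++++++++
239 @@@@@@@@@@@@@@@@@@@@@@@@@@@@@@%#%@@@@@@@@@@%*+**###**+==*@@#+**###**+=-=++++++++++++++++++++++++++++
```

Request:
drive_tool:
  commands:
    - {"fingers":1,"delta_pos":[-0.0002,0.001,0],"turn":0}
    - {"fingers":1,"delta_pos":[-0.0001,0.001,0],"turn":0}

```text
t: 22.1
eef_pos: [0.5335, 0.0772, 0.1804]
eef_rot: [[-0.003, 1.0, -0.0], [1.0, 0.003, -0.0], [-0.0, -0.0, -1.0]]
wrist_force: [-2.5, -2.3, 1.8]
finger_gap: 0.236
grasp_force: 60.0
```

Request:
drive_tool:
  commands:
    - {"fingers":1,"delta_pos":[-0.0001,0.001,0],"turn":0}
    - {"fingers":1,"delta_pos":[0,0.001,0],"turn":0}

```text
t: 22.35
eef_pos: [0.5337, 0.0796, 0.1805]
eef_rot: [[-0.003, 1.0, 0.001], [1.0, 0.003, 0.0], [0.0, 0.001, -1.0]]
wrist_force: [-1.9, 0.2, 0.4]
finger_gap: 0.232
grasp_force: 59.6
```

Request:
drive_tool:
  commands:
    - {"fingers":1,"delta_pos":[0,0.001,0],"turn":0}

```text
t: 22.48
eef_pos: [0.5338, 0.0806, 0.1805]
eef_rot: [[-0.003, 1.0, 0.001], [1.0, 0.003, 0.0], [0.0, 0.001, -1.0]]
wrist_force: [-1.2, -0.5, 0.7]
finger_gap: 0.23
grasp_force: 59.5
```

Request:
drive_tool:
  commands:
    - {"fingers":1,"delta_pos":[0,0.0006,0],"turn":0}
    - {"fingers":1,"delta_pos":[0,0,0],"turn":0}

```text
t: 22.72
eef_pos: [0.5337, 0.0811, 0.1805]
eef_rot: [[-0.003, 1.0, 0.001], [1.0, 0.003, 0.0], [0.0, 0.001, -1.0]]
wrist_force: [0.3, 1.1, 1.4]
finger_gap: 0.23
grasp_force: 59.5
```

Request:
drive_tool:
  commands:
    - {"fingers":1,"delta_pos":[0,0.0006,0],"turn":0}
    - {"fingers":1,"delta_pos":[0,0,0],"turn":0}

```text
t: 22.98
eef_pos: [0.5336, 0.0816, 0.1804]
eef_rot: [[-0.003, 1.0, 0.0], [1.0, 0.003, 0.0], [0.0, 0.0, -1.0]]
wrist_force: [0.5, 0.5, 0.3]
finger_gap: 0.233
grasp_force: 59.5
```

Run:
```python
from h import *
p=ctrl.camera("wrist");save(p,"w15"); s=ctrl.get_state();print(lm("clip_tip",p),lm("stud_hole",p),lm("clip_seat",p),s["wrist_force"],s["eef_pos"])
g=cv2.cvtColor(p["img"],cv2.COLOR_RGB2GRAY)
for r in range(135,250,4): print("%3d"%r,"".join(" .:-=+*#%@"[min(9,int(v)//16)] for v in g[r,260:360]))
```

```text
[(0.75, array([317.3,  80.2]))] [(0.61, array([324.7, 183. ]))] [] [ 1.57144769 -1.16380784  0.45356664] [0.5335291  0.08158886 0.18044359]
135 @@@@@@@@@@@@@@@@@@%#*+==++**####***+++*#############*++***##**++=-=+*####################*##########
139 @@@@@@@@@@@@@@@@@@@#*##*===++***###***++++*#########*+++**##**++===*###########*#*****#****#########
143 @@@@@@@@@@@@@@@@@@@#**#*+===-=++**####***++++********+++**##***+=-=*#*#*****#*#**#**#**#***#########
147 @@@@@@@@@@@@@@@@@@@@#**#*+=====-=++**####***+==+*#*#**++**##***++==+*#******#**************######*##
151 @@@@@@@@@@@@@@@@@@@@#**######**==-==++**#***++==*####*++**###**++=-=*############**##*******####*###
155 @@@@@@@@@@@@@@@@@@@@%#***********+++++**##***+=--=======+*###***+=---===--===-====+*****+=+*#####*##
159 @@@@@@@@@@@@@@@@@@@@@@@%%@@@@@@@%#******##***++=--======+**#****+==--================+***=+*####**##
163 @@@@@@@@@@@@@@@@@@@@@@@%#%@@@@%#***#####***+==----==+*+++++++++++++++++++++++=============+*########
167 @@@@@@@@@@@@@@@@@@@@@@@@#%@@@@****###**++=----==++++++************+++++++++====+*#######*++*####**##
171 @@@@@@@@@@@
[... 1384 characters left out ...]
###############*++**##***+=--=+**###**+=--=**********************###**
227 @@@@@@@@%%%@@@@@@@@@@@@@@@%****#**************++**###**+=--=+**###**++=-=+*********************###**
231 @@@@@@@@@@@@@@@@@@@@@@@@@@%***###############*++**##***+=--==+*###**++=--=*********************####*
235 @@@@@@@@@@@@@@@@@@@@@@@@@@@%#################*++**##***+=--==+*###***+=-=+*******+*****+++++++++++++
239 @@@@@@@@@@@@@@@@@@@@@@@@@@@%*++*#%%%%%%%%%%%%%*+**##**++=+%%*+**###**+=-=+++++++++++++++++++++++++++
243 @@@@@@@@@@@@@@@@@@@@@@@@@@@@@@%#%@@@@@@@@@@@@#++**##**++=+%@#++*###**++=-+++++++++++++++++++++++++++
247 @@@@@@@@@@@@@@@@@@@@@@@@@@@@@@%#%@@@@@@@@@@@@#*+*###**+==+@@%*+*###**++=-=++++++++++++++++++++++++++
```

Request:
drive_tool:
  commands:
    - {"fingers":1,"delta_pos":[0,0.0006,0],"turn":0}
    - {"fingers":1,"delta_pos":[0,0,0],"turn":0}

```text
t: 23.42
eef_pos: [0.5334, 0.0821, 0.1804]
eef_rot: [[-0.003, 1.0, -0.0], [1.0, 0.003, -0.0], [-0.0, -0.0, -1.0]]
wrist_force: [0.3, -1.4, 0.2]
finger_gap: 0.231
grasp_force: 59.5
```

Request:
drive_tool:
  commands:
    - {"fingers":1,"delta_pos":[0,0.0006,0],"turn":0}
    - {"fingers":1,"delta_pos":[0,0,0],"turn":0}

```text
t: 23.68
eef_pos: [0.5333, 0.0826, 0.1804]
eef_rot: [[-0.003, 1.0, -0.0], [1.0, 0.003, -0.0], [-0.0, -0.0, -1.0]]
wrist_force: [-1.0, -4.2, 2.2]
finger_gap: 0.237
grasp_force: 59.5
```

Request:
drive_tool:
  commands:
    - {"fingers":1,"delta_pos":[0,0.0005,0],"turn":0}
    - {"fingers":1,"delta_pos":[0,0,0],"turn":0}

```text
t: 23.92
eef_pos: [0.5333, 0.0828, 0.1804]
eef_rot: [[-0.003, 1.0, -0.0], [1.0, 0.003, -0.0], [-0.0, -0.0, -1.0]]
wrist_force: [0.0, -5.1, 1.4]
finger_gap: 0.232
grasp_force: 59.5
```

It's up against the bow, with the force rising at home. I'll release gently and retract upward.

Request:
drive_tool:
  commands:
    - {"fingers":1,"delta_pos":[0,-0.0003,0],"turn":0}
    - {"fingers":0.3,"delta_pos":[0,0,0],"turn":0}
    - {"fingers":0.2,"delta_pos":[0,0,0],"turn":0}
    - {"fingers":0.2,"delta_pos":[0,0,0],"turn":0}
    - {"fingers":0.2,"delta_pos":[0,0,0.01],"turn":0}
    - {"fingers":0.2,"delta_pos":[0,0,0.02],"turn":0}
    - {"fingers":0.2,"delta_pos":[0,0,0.04],"turn":0}
    - {"fingers":0.2,"delta_pos":[-0.02,-0.02,0.05],"turn":0}
    - {"fingers":0.2,"delta_pos":[0,0,0],"turn":0}
    - {"fingers":0.2,"delta_pos":[0,0,0],"turn":0}

```text
t: 25.18
eef_pos: [0.5134, 0.0636, 0.3009]
eef_rot: [[-0.004, 1.0, 0.0], [1.0, 0.004, 0.002], [0.002, 0.0, -1.0]]
wrist_force: [0.1, 0.7, 0.2]
finger_gap: 0.4
grasp_force: 0.0
```

Run:
```python
from h import *
np.set_printoptions(precision=4,suppress=True)
s=ctrl.get_state();print(s["eef_pos"],s["wrist_force"])
p=ctrl.camera("wrist")
for q,z in dict(stud_hole=.1607,clip_seat=.16,clip_tip=.16,clip_loop=.16,clip=.1575,stud=.086).items(): print(q,[(c,uv,atz(p,uv,z)) for c,uv in lm(q,p)])
g=cv2.cvtColor(p["img"],cv2.COLOR_RGB2GRAY)
for r in range(60,250,4): print("%3d"%r,"".join(" .:-=+*#%@"[min(9,int(v)//16)] for v in g[r,290:390]))
```

```text
[0.5134 0.0636 0.3009] [0.1001 0.7358 0.2367]
stud_hole [(0.83, array([353., 137.]), array([0.5347, 0.1331, 0.1607])), (0.66, array([347.7, 136.9]), array([0.531 , 0.1332, 0.1607]))]
clip_seat [(0.68, array([348.3, 137.6]), array([0.5315, 0.1327, 0.16  ]))]
clip_tip [(0.95, array([346.6,  78.9]), array([0.5294, 0.171 , 0.16  ])), (0.26, array([349.1, 136.8]), array([0.532 , 0.1332, 0.16  ]))]
clip_loop [(0.63, array([348.3, 207.8]), array([0.5327, 0.0825, 0.16  ]))]
clip [(0.77, array([357.1, 204.1]), array([0.5394, 0.0848, 0.1575]))]
stud [(0.94, array([344. , 141.1]), array([0.5331, 0.1302, 0.086 ]))]
 60 %%@@%@@%@@@@@%%%%%%@@%*=+#@@@@@@@@@@@@@@@@@@@@@@@@@@@@@@@@@@@@@@@@@@@@@@@@@@@@@@@@@@@@@@@@@@@@@@@@@@
 64 @@@@@@@@@@%%%%%@@@@@%%*++*%@@@@@@@@@@@@@@@@@@@@@@@@@@@@@@@@@@@@@@@@@@@@@@@@@@@@@@@@@@@@@@@@@@@@@@@@@
 68 %%%%%@@@%%%%@@@%%%@@@%*+=+%@@@@@@@@@@@@@@@@@@@@@@@@@@@@@@@@@@@@@@@@@@@@@@@@@@@@@@@@@@@@@@@@@@@@@@@@@
 72 %%%@@@@%%%%%%%@@@@@@%+-==+#@@@@@@@@@@@@@@@@@@@@@@@@@@@@@@@@@@@@@@@@@@@@@@@@@@@@@@@@@@@@@@@@@@@@@@@@@
 76 @@@@@@@%%%@@@@@%@@@@%+-==+#@@@@@@@@@@@@@@@@@@@@@@@@@@@@@@@@@@@@@@
[... 3850 characters left out ...]
 .-=+#%%%%@%%%%%%#*+****+++=+++++***##**+==+*%%%%%%%%%%%%%%%%%%%%%%%%%
228 @%%%%%%%%%@@@@%%%%%%%@@@@%*++++++=+#%%%%@%%%%%%%%%#*++++*****+++++++*+++*%@%%%%%%%%%%%%%%%%%%%%%%%%%
232 @@@%%%%%%@@@@@@@%%%%%@@@@%*++++====*%%%%%%%%%%%%%%@@@%%%%%%%%*++++*%%*==*%%%%%%%%%%%%%%%%%%%%%%%%%%%
236 %%%%@@%@@%%%%@@@@@@@@@@@%%#+=:  :-=+#%%%@%%%%%%%%%@@@%%%%%%%%*++++*#%*+=+#%%%%%%%%%%%%%%%%%%%%%%%%%%
240 @@@%%%%%%%%%%%@@@@@@@%@@@@%#+:  :-=+#%%%@@%%%%%%%%@@@%%%%%%#*++++++*%#*++++*#%%%%%%%%%%%%%%%%%%%%%%%
244 %%%%@@@@@@@@@@@@@@%%%%%%%%%%#=. .-=+#%%%%%%%%%%%%%@@@%%%*++++++*#%%%%%%%%#*++++*#%%%%%%%%%%%%%%%%%%%
248 %%%%@@@@@@@@@@@@%%%%%%%@@@@%%+: .:==*%%%%%%%%%%%%%%@@%%#*++++*%%%%%%%%%%%%*++=++#%%%%%%%%%%%%%%%%%%%
```

The clip sits home with its bow round the shank, and the seat and hole agree to about 1 mm.

```bash
python3 -c "
from station import ctrl
print(ctrl.job_done())"
```

```text
the job is handed in; nothing more can be done
None
```

I swung the bar down over the stud, pushed the clip home through the cross hole (seat within about 1 mm of its centre by camera), let it go and handed the job in; no verdict came back.

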